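# Shut and bolt the frosted panel of the tea shelf

## Robot

A 6-joint arm with a two-finger parallel gripper is mounted at the origin on the work surface. World frame = base frame: x ahead of the robot, y to its left, z up, the work surface at z = 0. Lengths are in mm, angles in degrees, forces in N, time in s.
With the tool pointing down it reaches from about 300 to 850 mm from the base axis. Payload 4.2 kg.
Tool frame: the origin (TCP) lies between the finger pads; the fingertips stand ahead of it and the grasp point (between the pads) lies 3 mm ahead of it (nose_length is the z of the fingertips in the tool frame, in mm); z points along the fingers, y is the line along which they close (so a half turn about z gives the same grasp; the last joint's range is limited). The gripper opens to 91 mm and grips with 3 to 60 N. Pads are 32 mm wide; open, the fingers measure 118 mm over their backs; the gripper's body (76 mm by 178 mm) begins 60 mm behind the grasp point.
Start: joints at [-75.516, 18.312, 89.639, -0, 72.044, -1.146], TCP at [154.924, -553.75, 235.976] pointing down, gripper open.
Joint ranges: [-177.97, 177.97], [-48.28, 115.42], [12.27, 149.76], [-77.06, 257.06], [2.81, 150.46], [-146.56, 146.56]. Speed limits (degrees/s): [147.25, 147.25, 180, 180, 180, 180].

## Interface

Orientations are given as [roll, pitch, yaw] about the fixed x, y, z axes, in that order (R = Rz(yaw) Ry(pitch) Rx(roll)).
In Python, from workcell import state, grab_frame, camera_params, job_done, nose_length gives the robot as it stands.
- The arm moves only by the tool step_arm, never from a script. Its argument "plan" is a list that holds one entry, the list of rows, each a list of 5 numbers: the shift along the tool's x, y, z in cm, then the turn about the tool's z in rad, then the opening, from 0 (shut) to 1 (fully open). In form: [[[x, y, z, turn, gripper], ...]]. A call has 1 to 20 rows; each row is the pose to reach, as a shift and turn from the pose commanded when the call began, along the tool's axes at that moment; what a row does not reach only later rows make up. A row lasts 1/8 s, in which the tool goes at most 62.5 mm and 10.7 degrees, less where a joint would pass 70% of its speed; a pose out of reach is approached as far as the arm can. A call with a gripper value outside its range is refused whole. The fingers move at their own pace and stop on an object; "newtons" is the grip in N (left out, the last holds). Time passes only in rows, so rows that repeat a pose let the fingers close. It gives the time, the measured TCP pose, the force, the opening and the grip force at its end, in the units of the state.
- state(): the state, without advancing time (a new reading comes with each control period).
- grab_frame(name): name is "scene" or "side" or "wrist"; returns the picture (480x640x3 uint8, blue, green, red); there is no depth.
- camera_params(name): a dict with "camera_matrix" (3x3 intrinsics, pixels), "R" (3x3) and "t" (3): a world point X has camera coordinates R X + t; the wrist camera has in their place "mount" (4x4, takes a point from camera to tool coordinates, whose origin is the TCP and whose axes are the flange's). Camera axes: x right, y down, z forward; pixel columns grow to the right and rows downward; lengths in mm; the calibration is good to about 2 mm. The wrist camera is an equidistant fisheye: a pixel r from the principal point sees the ray r / f radians off the axis. A picture is of the moment at which its call begins: read the wrist's pose just before it. camera_params takes no time and is no camera call.
- job_done(): hands the job in; it is judged then, once.
The state is a dict: "time_s": time; "qpos": joint angles; "qvel": joint speeds; "effort": joint torques, N m; "ee_pos": TCP position; "ee_rot": TCP orientation; "force": force on the tool from outside, world axes, zero at the start; "torque": the same for the moment, N m; "gripper_width": finger opening in mm; "gripper_force": force on a finger pad.
Only numpy, scipy, OpenCV 4.12 (cv2) and the standard library are available. Lean on these libraries where they do the work, as an engineer would, in place of code of your own. Each camera call takes 0.05 s, during which the arm holds its last target. There are 200 camera calls.

## Task

Slide the frosted glass panel of the teak tea shelf gently shut against its rubber stop, then push the brass barrel bolt on top of the shelf across into the keeper on the panel until its tip is fully home and bears snugly on the rubber inside, so that the panel can neither slide nor rattle. Feel for the end rather than ramming it, and leave the tea things where they stand.

Things in the scene. Friction and masses are not known exactly. Their poses are not given: they have to be found in the camera images.
- cabinet: low teak tea shelf, fixed: 500 wide (its y) x 220 deep (its x) x 200 high (all sizes in mm), flat top, front edge of the top at x = -110; a sill at the foot reaches x = -148. Origin: centre of the underside; x points to its back (away from the robot), y to its left, z up. The panel closes its left bay (+y); the right bay stays open.
- stop_pad: springy black rubber strip, 20 (x) x 8 (y) x 120 high, on the teak jamb post at the shelf's front left; the panel's leading edge closes on it. Origin on its face towards the panel, 81 below its middle; free, the face stands at y = +227 in the cabinet's frame; it gives about 1 mm for 4 N, at most 9 mm. Pressing the panel on it with more than about 25 N strains the glass.
- panel: frosted glass in a teak frame, 244 wide (y) x 160 high x 26 thick (x), top level with the shelf's. Origin: centre of its underside. Slides along the cabinet's y only, about 4 N of friction, stays where left. In the cabinet's frame x = -129, z = +40; shut at y = +107 (it meets the rubber 2 before that and rests 1 or 2 short of it when let go), open towards -y by up to 160.
- pull (a point): brass mushroom pull on the panel's front (-x) face, near its leading (+y) edge: axis along x, largest diameter 24, sticks out 28 from the face. This point is on its axis, 20 out from the face and 32 below the panel's upper edge. Free air beside, in front and above.
- panel_edge (a point): middle of the top of the panel's leading (+y) edge, the one that meets the rubber stop
- keeper (a point): middle of the underside of the brass box keeper (socket) fixed on the panel's upper edge, 37 to -y of its middle: 38 long (x) x 26 wide x 25 high. Its hole, open to +x, is 15 wide, flared to about 22 at the mouth, so a bolt a few mm off centre draws the panel into line (a few N more). Over 14 N of the bolt on the keeper is ramming and harms it.
- keeper_mouth (a point): centre of the keeper's mouth, on the hole's axis, 14 above the shelf's top; with the panel shut it lies on the bolt's axis. The hole runs from here along -x. Out of sight inside, the rubber tip (rubber_tip_c0) of an anti-rattle screw is set anywhere from 13 to 27 behind it: different every time, only felt, climbing 10 N per mm over the friction. Pressed on it with 5 to 10 N the bolt stays snug.
- bolt: steel rod, 10 in diameter, 120 long, round nose, lying along x in a fixed brass barrel on the shelf's top (18 wide, upper side 23 above the top, rear end 28 behind the withdrawn knob). Slides along the cabinet's x only, friction about 6 N, stays where left; pushed to -x it shoots, travel 46. Origin: rod's axis below the knob; withdrawn at x = 0, y = +70, z = +214 there; starts up to 7 forward.
- bolt_knob (a point): centre of the bolt's brass ball knob, 18 in diameter, 28 above the rod's axis on an upright stem 7.6 thick; free air all round it above the barrel
- bolt_tip (a point): foremost point of the bolt's round nose, 102 ahead (-x) of the knob and 28 lower
- bowl: bright yellow tea bowl, 116 across x 72 high, standing inside the left bay; origin under its centre. To be left alone.
- caddy: pewter tea caddy, 68 across x 93 high, loose on the shelf's top; origin under its centre. To be left alone.
- lid_rest: green ceramic lid rest like a lotus pod, 60 across x 40 high, loose on the shelf's top; origin under its centre. To be left alone.
- incense: bronze incense holder, 64 across x 52 high, loose on the shelf's top; origin under its centre. To be left alone.

How it is judged:
By the outcome, as a careful person would: the job done as asked, in the order asked, and still so for the second after the job is handed in, with the robot touching nothing.
It also fails if it takes over 51 s, if anything falls off the work surface, if the arm or the gripper's body presses on something with over 40 N, if the wrist force passes 120 N, or if a joint passes its speed limit or range.

## Working session

There is one attempt and no reset: what is moved stays moved. The work goes in short steps, Python scripts to look and compute and a tool call to move; the robot and the scene stay as the last step left them, time stands still between calls to the robot, and variables do not carry over. Pictures are saved under pics/ and viewed, at most 10 in all, crops included, and the job is handed in when it is done.

Besides the shell and the picture viewer there is one more tool, called after ">>>" by a JSON object that holds its "op" and its "data". step_arm: Moves the arm, as the interface text tells. Its arguments: {"type":"object","properties":{"plan":{"type":"array","items":{"type":"array","items":{"type":"array","items":{"type":"number"}}}},"newtons":{"type":"number"}},"required":["plan"]}

```bash
mkdir -p pics; python3 - <<'E'
from workcell import *
import cv2,numpy as np
s=state();print(s['time_s'],s['ee_pos'],s['ee_rot'],s['force'],s['gripper_width'],nose_length)
for n in('scene','side'):
    cv2.imwrite(f'pics/{n}0.png',grab_frame(n))
    p=camera_params(n);print(n,p['camera_matrix'],p['R'],p['t'])
print(camera_params('wrist'))
E
```

```text
0.0 [ 154.78153239 -553.26854421  235.0988876 ] [-1.79896108e+02 -1.33320790e-03  1.56272569e+01] [-1.26017625 -0.76619072 -0.10547715] 91.12954149972492 22.0
scene [[612.23912492   0.         322.84532151]
 [  0.         612.23912492 245.88086684]
 [  0.           0.           1.        ]] [[-0.75638246  0.65406726 -0.00903283]
 [ 0.55049028  0.62902258 -0.54889984]
 [-0.35333556 -0.4201507  -0.83583932]] [ 432.47469811 -245.88824383 1500.38210261]
side [[472.00868381   0.         319.70044538]
 [  0.         472.00868381 237.11151447]
 [  0.           0.           1.        ]] [[-0.91400767 -0.40519766  0.02012059]
 [-0.28552048  0.60723336 -0.74144838]
 [ 0.28821526 -0.68343435 -0.67070818]] [550.53386324 285.42592369 660.20940856]
{'camera_matrix': array([[371.64829954,   0.        , 316.30039112],
       [  0.        , 371.64829954, 238.09171856],
       [  0.        ,   0.        ,   1.        ]]), 'mount': array([[ 1.04399927e-04, -9.63808178e-01, -2.66596673e-01,
         7.50365035e+01],
       [ 9.99999922e-01,  2.02046098e-04, -3.38840545e-04,
        -2.93691096e-01],
       [ 3.80442106e-04, -2.66596617e-01,  9.63808124e-01,
        -1.47758355e+02],
       [ 0.00000000e+00,  0.00000000e+00,  0.00000000e+00,
         1.00000000e+00]])}
```

View pics/scene0.png

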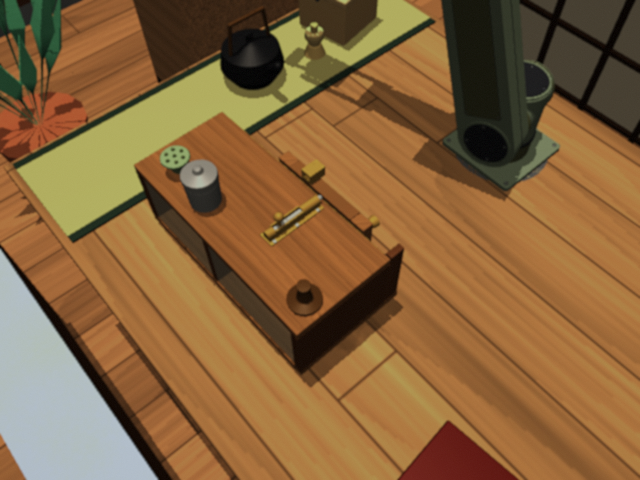

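View pics/side0.png

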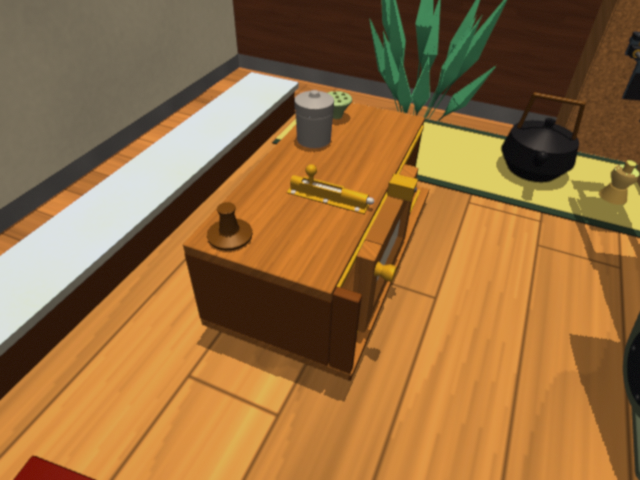

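The scene view shows the shelf with the bolt knob near (279,216), the keeper at (313,172) and the pull at (373,222). In the side view the knob is at (311,170), the keeper at (403,186) and the pull at (386,270). I'll enlarge both views.

```bash
python3 - <<'E'
import cv2
a=cv2.imread('pics/scene0.png')[140:280,245:415]; b=cv2.imread('pics/side0.png')[150:300,270:440]
cv2.imwrite('pics/a.png',cv2.resize(a,None,fx=4,fy=4,interpolation=2)); cv2.imwrite('pics/b.png',cv2.resize(b,None,fx=4,fy=4,interpolation=2))
E
```

```text
(no output)
```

View pics/a.png

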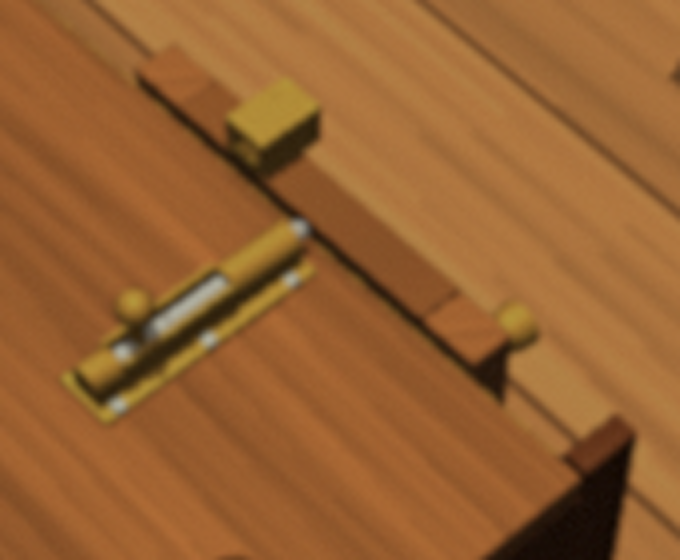

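View pics/b.png

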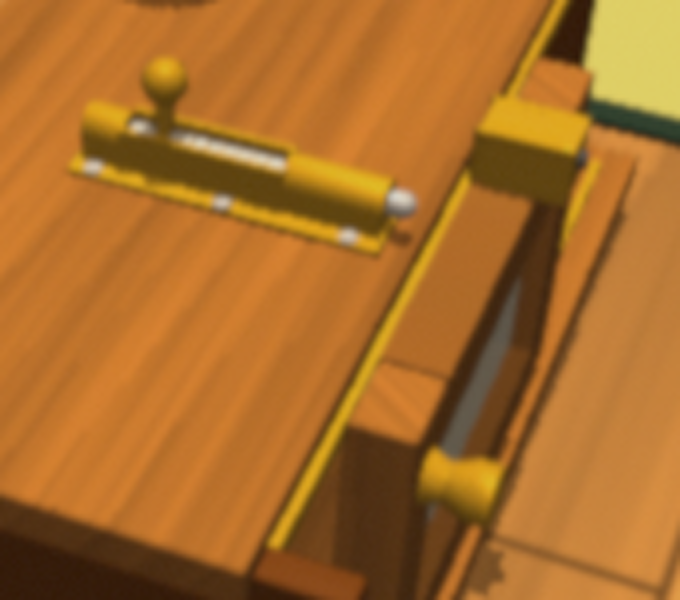

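The crops show the knob, bolt tip, keeper and panel corners clearly, so I'll triangulate them.

```bash
cat > h.py <<'E'
from workcell import *
import cv2,numpy as np
def P(n):
    p=camera_params(n);return p['camera_matrix']@np.c_[p['R'],p['t']]
def tri(a,b):
    X=cv2.triangulatePoints(P('scene'),P('side'),np.array(a,float).reshape(2,1),np.array(b,float).reshape(2,1))
    X=(X[:3]/X[3]).ravel()
    e=[]
    for n,u in(('scene',a),('side',b)):
        q=P(n)@np.r_[X,1];e.append(np.round(q[:2]/q[2]-u,1))
    return X,e
E
python3 - <<'E'
from h import *
c={'knob':((134,308),(164,77)),'tip':((308,227),(416,202)),
'k_rear-':((228,122),(512,95)),'k_rear+':((262,145),(478,130)),'k_fr-':((287,78),(592,115)),'k_fr+':((320,107),(575,160)),
'pull':((518,325),(478,486)),'lead_rear':((468,362),(348,425)),'trail_front?':((175,42),(592,72)),'cabFL':((582,485),(250,572))}
for k,(a,b) in c.items():
    X,e=tri(np.array(a)/4+(245,140)-.375,np.array(b)/4+(270,150)-.375);print(k,X.round(1),*e)
for k,a,b in(('backL',(291,323),(188,246)),('FR',(222,114),(423,112))):
    X,e=tri(a,b);print(k,X.round(1),*e)
E
```

```text
knob [640.1 -39.  244.2] [-0.  -0.1] [-0.1  0.1]
tip [538.6 -38.9 217.8] [-0.  -0.5] [-0.7  0.7]
k_rear- [ 526.5 -111.5  221.8] [ 0.  -1.3] [-2.   1.8]
k_rear+ [528.3 -84.  226.3] [-0.   0.3] [ 0.4 -0.4]
k_fr- [ 491.9 -108.3  227.4] [ 0.  -0.3] [-0.4  0.4]
k_fr+ [490.4 -85.8 223. ] [-0.   0.2] [ 0.4 -0.4]
pull [481.   46.6 174.7] [-0. -0.] [-0.1  0.1]
lead_rear [525.3  58.1 197. ] [0.  0.4] [ 0.6 -0.6]
trail_front? [ 505.4 -179.8  201.7] [-0.   0.4] [ 0.5 -0.5]
cabFL [531.  138.1 197.5] [-0.2 -1. ] [-1.8  1.8]
backL [744.6 124.6 195.2] [1.3 3.9] [ 5.2 -6.2]
FR [ 547.1 -346.2  211.6] [ 0.2 -1.8] [-2.4  2.1]
```

```bash
python3 - <<'E'
from h import *
from scipy.optimize import least_squares
# obs: name, cab coordinates fn(p) ; p=[X,Y,yaw,d(panel y),b(bolt fwd),kx,py]
M={'knob':lambda p:(-p[4],70,242),'tip':lambda p:(-102-p[4],70,214),
'k_r-':lambda p:(p[5]+19,p[3]-50,225),'k_r+':lambda p:(p[5]+19,p[3]-24,225),'k_f-':lambda p:(p[5]-19,p[3]-50,225),'k_f+':lambda p:(p[5]-19,p[3]-24,225),
'pull':lambda p:(-162-2,p[6]+p[3],168),'lr':lambda p:(-116,p[3]+122,200),'lf':lambda p:(-142,p[3]+122,200),'tf':lambda p:(-142,p[3]-122,200),'tr':lambda p:(-116,p[3]-122,200)}
O={'knob':((134,308),(164,77)),'tip':((308,227),(416,202)),'k_r-':((228,122),(512,95)),'k_r+':((262,145),(478,130)),'k_f-':((287,78),(592,115)),'k_f+':((320,107),(575,160)),
'pull':((518,325),(478,486)),'lr':((468,362),(348,425)),'lf':(None,(420,443)),'tf':((175,42),(592,72)),'tr':((138,72),None)}
Ps=[P('scene'),P('side')]
off=[np.array((245,140))-.375,np.array((270,150))-.375]
def w(p,c):
    a=np.radians(p[2]);return np.array((p[0]+c[0]*np.cos(a)-c[1]*np.sin(a),p[1]+c[0]*np.sin(a)+c[1]*np.cos(a),c[2]))
def f(p):
    r=[]
    for k in O:
        for i in(0,1):
            if O[k][i] is not None:
                q=Ps[i]@np.r_[w(p,M[k](p)),1];r+=list(q[:2]/q[2]-(np.array(O[k][i])/4+off[i]))
    return np.array(r)
s=least_squares(f,[645,-110,1,40,4,-129,100],loss='soft_l1');p=s.x
sd=np.sqrt(np.diag(np.linalg.inv(s.jac.T@s.jac)))
print(p.round(2),(sd*.7).round(2));print(f(p).round(1))
for k in('knob','tip','pull','lr'):print(k,w(p,M[k](p)).round(1))
print('cab FL',w(p,(-110,250,200)),'shut panel shift',107-p[3])
E
```

```text
[ 645.47 -110.32    1.11   52.7     3.97 -135.52  103.23] [0.84 1.07 0.31 1.3  0.95 0.93 1.7 ]
[-0.5  0.2  0.2  0.9 -1.  -0.4  0.   1.5 -0.5 -1.2 -3.5  0.2  0.   0.8
  0.2  0.4 -0.4 -0.4  0.3  1.1  0.4 -0.1  0.3 -1.  -0.8 -0.1  2.   1.9
  1.3  1.  -0.9 -0.5 -0.5  0.6 -0.6  0.1  1.1 -0.3 -1.3 -0.8]
knob [640.2 -40.4 242. ]
tip [538.2 -42.4 214. ]
pull [478.5  42.4 168. ]
lr [526.1  62.1 200. ]
cab FL [530.66015517 137.5019873  200.        ] shut panel shift 54.29705461707397
```

>>> {"op": "step_arm", "data": {"plan": [[[0, 0, -3.1, 0, 0], [3.8, -3.7, -3.1, 0.02, 0], [7.6, -7.4, -3.1, 0.04, 0], [11.4, -11.2, -3.1, 0.06, 0], [15.2, -14.9, -3.1, 0.08, 0], [19, -18.6, -3.1, 0.1, 0], [22.8, -22.3, -3.1, 0.13, 0], [26.6, -26.1, -3.1, 0.15, 0], [30.4, -29.8, -3.1, 0.17, 0], [34.2, -33.5, -3.1, 0.19, 0], [38, -37.2, -3.1, 0.21, 0], [41.8, -41, -3.1, 0.23, 0], [45.6, -44.7, -3.1, 0.253, 0], [45.6, -44.7, -3.1, 0.253, 0], [45.6, -44.7, -3.1, 0.253, 0], [45.6, -44.7, -3.1, 0.253, 0]]], "newtons": 20}}

```text
time_s: 2.1
ee_pos: [473.0, -1.5, 266.9]
ee_rot: [180.0, 0.0, 1.0]
force: [0.4, 0.5, -0.5]
gripper_width: 0.4
gripper_force: 0.0
```

>>> {"op": "step_arm", "data": {"plan": [[[0, 0, -0.0, 0, 0], [0, 0, 3, 0, 0], [0, 0, 6, 0, 0], [0, 0, 8.5, 0, 0], [0, 0, 8.5, 0, 0], [0, -0.5, 8.5, 0, 0], [0, -1.0, 8.5, 0, 0], [0, -1.3, 8.5, 0, 0], [0, -1.6, 8.5, 0, 0]]]}}

```text
time_s: 3.22
ee_pos: [473.5, 15.9, 182.4]
ee_rot: [180.0, -0.0, 1.2]
force: [-0.2, -0.2, 0.3]
gripper_width: 0.5
gripper_force: 0.0
```

```bash
python3 - <<'E'
from h import *
s=state();print(s['ee_pos'],s['force'])
a=grab_frame('side')[120:320,240:460];cv2.imwrite('pics/c.png',cv2.resize(a,None,fx=3,fy=3,interpolation=2))
E
```

```text
[473.46456396  15.92168724 182.35022416] [-0.22407442 -0.23742626  0.30504922]
```

View pics/c.png

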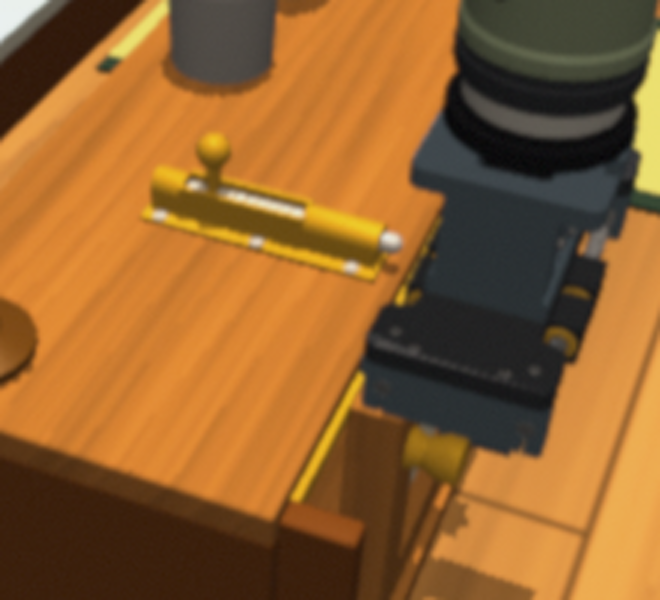

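The gripper is just behind the pull (at 437,455 in the crop) and nothing is touching. I'll push along +y and watch the force.

>>> {"op": "step_arm", "data": {"plan": [[[0, -0.2, 0, 0, 0], [0, -0.4, 0, 0, 0], [0, -0.6, 0, 0, 0], [0, -0.8, 0, 0, 0], [0, -1.0, 0, 0, 0], [0, -1.2, 0, 0, 0]]]}}

```text
time_s: 4.03
ee_pos: [473.1, 27.4, 181.9]
ee_rot: [180.0, 0.0, 1.1]
force: [0.7, -4.4, 0.3]
gripper_width: 0.2
gripper_force: 2.1
```

>>> {"op": "step_arm", "data": {"plan": [[[0, -0.25, 0, 0, 0], [0, -0.5, 0, 0, 0], [0, -0.75, 0, 0, 0], [0, -1.0, 0, 0, 0], [0, -1.25, 0, 0, 0], [0, -1.5, 0, 0, 0], [0, -1.75, 0, 0, 0], [0, -2, 0, 0, 0], [0, -2.2, 0, 0, 0]]]}}

```text
time_s: 5.15
ee_pos: [472.6, 49.7, 181.9]
ee_rot: [180.0, 0.0, 1.1]
force: [-0.1, -4.4, -1.0]
gripper_width: 0.6
gripper_force: 2.1
```

>>> {"op": "step_arm", "data": {"plan": [[[0, -0.2, 0, 0, 0], [0, -0.4, 0, 0, 0], [0, -0.6, 0, 0, 0], [0, -0.8, 0, 0, 0], [0, -1.0, 0, 0, 0], [0, -1.2, 0, 0, 0], [0, -1.4, 0, 0, 0]]]}}

```text
time_s: 6.02
ee_pos: [472.3, 63.7, 181.9]
ee_rot: [180.0, 0.0, 1.1]
force: [-0.1, -4.0, -0.7]
gripper_width: 0.6
gripper_force: 2.1
```

```bash
python3 - <<'E'
from h import *
s=state();print(s['ee_pos'],s['force'])
a=grab_frame('scene')[140:280,245:415];b=grab_frame('side')[150:300,270:440]
im=np.zeros((600,800,3),np.uint8)
cv2.imwrite('pics/d.png',cv2.resize(a,None,fx=4,fy=4,interpolation=2))
E
```

```text
[472.33665004  63.69676657 181.91213895] [-0.10858956 -3.99546661 -0.7459247 ]
```

View pics/d.png

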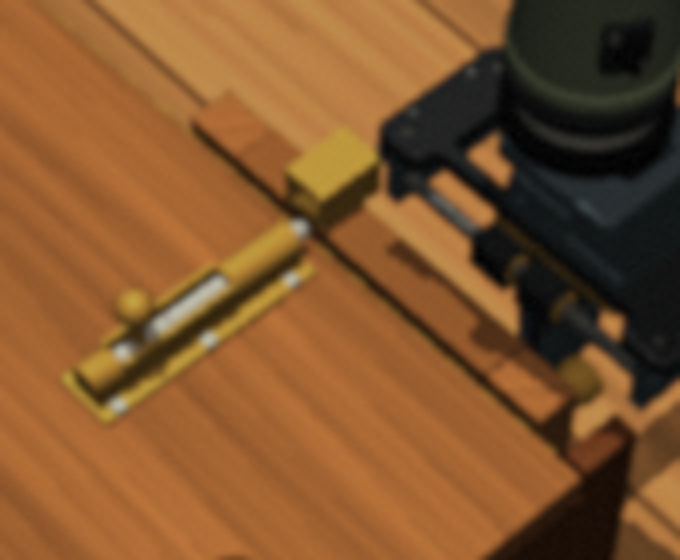

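The panel has moved about 42 mm. Its edge (575,415 in the crop) is close to the jamb, so I'll go in 1 mm increments from here.

>>> {"op": "step_arm", "data": {"plan": [[[0, -0.1, 0, 0, 0], [0, -0.2, 0, 0, 0], [0, -0.3, 0, 0, 0], [0, -0.4, 0, 0, 0], [0, -0.5, 0, 0, 0], [0, -0.6, 0, 0, 0]]]}}

```text
time_s: 6.88
ee_pos: [472.2, 69.6, 181.9]
ee_rot: [180.0, -0.0, 1.1]
force: [1.3, -3.7, -0.9]
gripper_width: 0.3
gripper_force: 2.0
```

>>> {"op": "step_arm", "data": {"plan": [[[0, -0.1, 0, 0, 0], [0, -0.2, 0, 0, 0], [0, -0.2, 0, 0, 0]]]}}

```text
time_s: 7.25
ee_pos: [472.2, 71.7, 181.9]
ee_rot: [-180.0, 0.0, 1.1]
force: [0.8, -3.2, -1.1]
gripper_width: 0.5
gripper_force: 1.7
```

>>> {"op": "step_arm", "data": {"plan": [[[0, -0.1, 0, 0, 0], [0, -0.1, 0, 0, 0]]]}}

```text
time_s: 7.5
ee_pos: [472.2, 72.7, 181.9]
ee_rot: [-180.0, 0.0, 1.1]
force: [-0.8, -4.3, -0.4]
gripper_width: 0.1
gripper_force: 1.8
```

>>> {"op": "step_arm", "data": {"plan": [[[0, -0.1, 0, 0, 0], [0, -0.1, 0, 0, 0]]]}}

```text
time_s: 7.75
ee_pos: [472.1, 73.7, 181.9]
ee_rot: [-180.0, 0.0, 1.1]
force: [0.7, -3.3, -1.1]
gripper_width: 0.5
gripper_force: 1.8
```

>>> {"op": "step_arm", "data": {"plan": [[[0, -0.1, 0, 0, 0], [0, -0.1, 0, 0, 0]]]}}

```text
time_s: 8.0
ee_pos: [472.1, 74.5, 181.9]
ee_rot: [180.0, 0.0, 1.1]
force: [0.1, -4.9, -0.4]
gripper_width: 0.6
gripper_force: 2.1
```

>>> {"op": "step_arm", "data": {"plan": [[[0, -0.1, 0, 0, 0], [0, -0.1, 0, 0, 0]]]}}

```text
time_s: 8.25
ee_pos: [472.1, 75.1, 181.9]
ee_rot: [179.9, 0.0, 1.2]
force: [0.1, -6.9, -1.5]
gripper_width: 0.4
gripper_force: 2.9
```

>>> {"op": "step_arm", "data": {"plan": [[[0, -0.1, 0, 0, 0], [0, -0.1, 0, 0, 0]]]}}

```text
time_s: 8.5
ee_pos: [472.1, 75.6, 181.9]
ee_rot: [179.9, 0.0, 1.2]
force: [0.1, -7.2, -0.6]
gripper_width: 0.6
gripper_force: 3.8
```

>>> {"op": "step_arm", "data": {"plan": [[[0, -0.1, 0, 0, 0], [0, -0.1, 0, 0, 0]]]}}

```text
time_s: 8.75
ee_pos: [472.1, 76.1, 181.9]
ee_rot: [179.8, 0.0, 1.2]
force: [0.7, -9.6, -0.2]
gripper_width: 0.3
gripper_force: 4.6
```

>>> {"op": "step_arm", "data": {"plan": [[[0, -0.1, 0, 0, 0], [0, -0.2, 0, 0, 0], [0, -0.2, 0, 0, 0]]]}}

```text
time_s: 9.12
ee_pos: [472.1, 77.1, 181.9]
ee_rot: [179.7, 0.0, 1.2]
force: [0.1, -12.3, -0.3]
gripper_width: 0.6
gripper_force: 6.3
```

>>> {"op": "step_arm", "data": {"plan": [[[0, 0.1, 0, 0, 0], [0, 0.3, 0, 0, 0], [0, 0.6, 0, 0, 0], [0, 1.5, 0, 0, 0], [0, 2, -3, 0, 0], [0, 2, -7, 0, 0], [0, 2, -10.8, 0, 0], [0, 2, -10.8, 0, 0]]]}}

```text
time_s: 10.12
ee_pos: [474.1, 59.9, 293.1]
ee_rot: [-179.9, -0.4, 1.1]
force: [-0.5, -0.8, 0.1]
gripper_width: 0.2
gripper_force: 0.0
```

```bash
python3 - <<'E'
from h import *
s=state();print(s['ee_pos'],s['force'])
a=grab_frame('scene')[140:280,245:415]
cv2.imwrite('pics/e.png',cv2.resize(a,None,fx=4,fy=4,interpolation=2))
E
```

```text
[474.08407501  59.87130683 293.0930104 ] [-0.49271769 -0.78309687  0.09054037]
```

View pics/e.png

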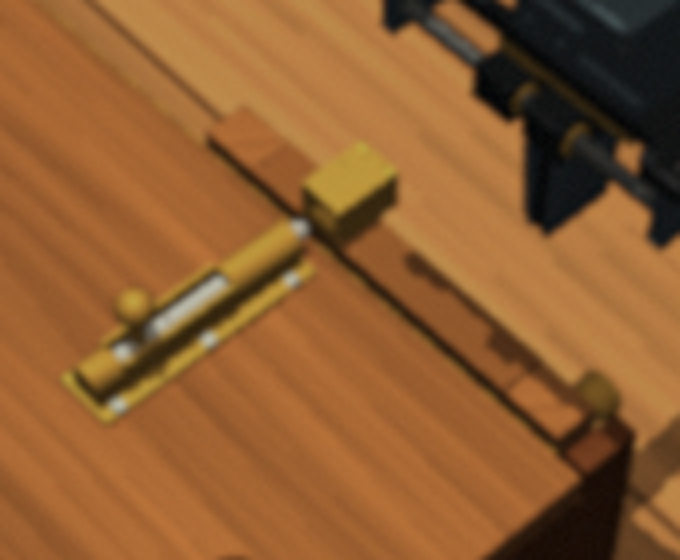

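The panel is against the stop and the keeper lines up with the bolt tip (304,229 in the crop). Next I'll move behind the knob.

>>> {"op": "step_arm", "data": {"plan": [[[4, 2, -0.5, 0, 0], [8, 4, -0.5, 0, 0], [12, 6.3, -0.5, 0, 0], [16, 8.4, -0.5, 0, 0], [19.7, 10.4, 0, 0, 0], [19.7, 10.4, 0, 0, 0], [19.7, 10.4, 0, 0, 0]]]}}

```text
time_s: 11.05
ee_pos: [670.5, -40.2, 288.5]
ee_rot: [-179.9, 0.2, 1.1]
force: [-0.2, -0.1, -0.8]
gripper_width: 0.4
gripper_force: 0.0
```

>>> {"op": "step_arm", "data": {"plan": [[[0, 0, 2, 0, 0], [0, 0, 3.9, 0, 0], [0, 0, 3.9, 0, 0], [0, 0, 3.9, 0, 0]]]}}

```text
time_s: 11.55
ee_pos: [671.3, -40.0, 252.2]
ee_rot: [180.0, -0.1, 1.2]
force: [-0.1, 0.7, 0.4]
gripper_width: 0.5
gripper_force: 0.0
```

```bash
python3 - <<'E'
from h import *
s=state();print(s['ee_pos'],s['force'])
a=grab_frame('side')[80:260,220:440]
cv2.imwrite('pics/f.png',cv2.resize(a,None,fx=3,fy=3,interpolation=2))
E
```

```text
[671.28022455 -40.04565495 252.24420396] [-0.13894914  0.68265479  0.40205062]
```

View pics/f.png

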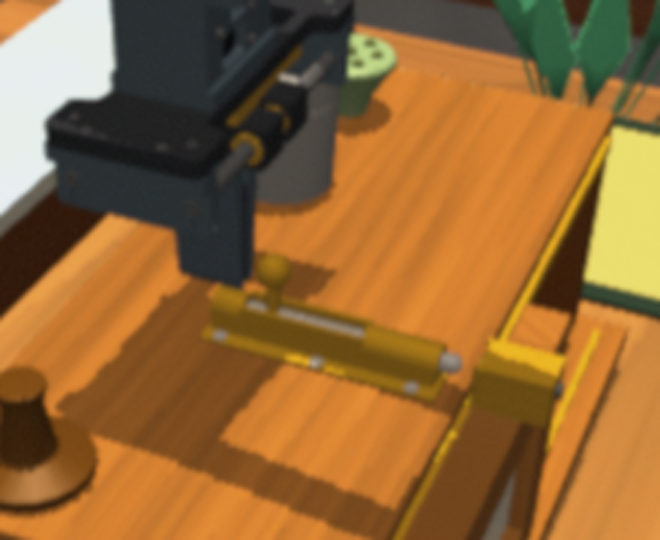

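The shut fingers are right behind the knob (272,268 in the crop), at ball height. I'll push towards -x slowly.

>>> {"op": "step_arm", "data": {"plan": [[[-0.15, 0, 0, 0, 0], [-0.3, 0, 0, 0, 0], [-0.45, 0, 0, 0, 0], [-0.6, 0, 0, 0, 0], [-0.75, 0, 0, 0, 0], [-0.9, 0, 0, 0, 0], [-1.0, 0, 0, 0, 0]]]}}

```text
time_s: 12.48
ee_pos: [663.3, -40.8, 251.2]
ee_rot: [180.0, -0.3, 1.1]
force: [5.5, -0.7, -1.9]
gripper_width: 0.6
gripper_force: 2.8
```

>>> {"op": "step_arm", "data": {"plan": [[[-0.1, 0, 0, 0, 0], [-0.2, 0, 0, 0, 0], [-0.3, 0, 0, 0, 0], [-0.4, 0, 0, 0, 0], [-0.5, 0, 0, 0, 0]]]}}

```text
time_s: 13.1
ee_pos: [658.4, -40.9, 251.2]
ee_rot: [180.0, -0.3, 1.1]
force: [5.4, 0.6, -0.6]
gripper_width: 0.8
gripper_force: 2.8
```

>>> {"op": "step_arm", "data": {"plan": [[[-0.1, 0, 0, 0, 0], [-0.2, 0, 0, 0, 0], [-0.3, 0, 0, 0, 0], [-0.4, 0, 0, 0, 0]]]}}

```text
time_s: 13.6
ee_pos: [654.4, -41.0, 251.2]
ee_rot: [180.0, -0.3, 1.1]
force: [6.6, -0.8, -1.6]
gripper_width: 0.6
gripper_force: 2.8
```

>>> {"op": "step_arm", "data": {"plan": [[[-0.1, 0, 0, 0, 0], [-0.2, 0, 0, 0, 0], [-0.3, 0, 0, 0, 0]]]}}

```text
time_s: 13.98
ee_pos: [651.5, -41.0, 251.2]
ee_rot: [180.0, -0.3, 1.1]
force: [5.3, 0.2, -1.8]
gripper_width: 0.1
gripper_force: 2.8
```

>>> {"op": "step_arm", "data": {"plan": [[[-0.1, 0, 0, 0, 0], [-0.2, 0, 0, 0, 0], [-0.3, 0, 0, 0, 0]]]}}

```text
time_s: 14.35
ee_pos: [648.5, -41.1, 251.2]
ee_rot: [180.0, -0.3, 1.1]
force: [6.3, -0.8, -2.0]
gripper_width: 0.6
gripper_force: 2.8
```

>>> {"op": "step_arm", "data": {"plan": [[[-0.1, 0, 0, 0, 0], [-0.2, 0, 0, 0, 0]]]}}

```text
time_s: 14.6
ee_pos: [646.5, -41.1, 251.2]
ee_rot: [180.0, -0.3, 1.1]
force: [5.9, 0.1, -0.9]
gripper_width: 0.1
gripper_force: 2.8
```

>>> {"op": "step_arm", "data": {"plan": [[[-0.1, 0, 0, 0, 0], [-0.2, 0, 0, 0, 0], [-0.2, 0, 0, 0, 0]]]}}

```text
time_s: 14.98
ee_pos: [644.3, -41.2, 251.2]
ee_rot: [180.0, -0.3, 1.1]
force: [6.0, -0.1, -1.4]
gripper_width: 0.0
gripper_force: 2.6
```

>>> {"op": "step_arm", "data": {"plan": [[[-0.1, 0, 0, 0, 0], [-0.2, 0, 0, 0, 0]]]}}

```text
time_s: 15.22
ee_pos: [642.5, -41.2, 251.2]
ee_rot: [180.0, -0.3, 1.1]
force: [6.4, -0.1, -2.0]
gripper_width: 0.2
gripper_force: 2.8
```

>>> {"op": "step_arm", "data": {"plan": [[[-0.1, 0, 0, 0, 0], [-0.1, 0, 0, 0, 0]]]}}

```text
time_s: 15.48
ee_pos: [641.3, -41.2, 251.2]
ee_rot: [180.0, -0.3, 1.1]
force: [5.3, -0.4, -1.2]
gripper_width: 0.6
gripper_force: 2.6
```

>>> {"op": "step_arm", "data": {"plan": [[[-0.1, 0, 0, 0, 0], [-0.1, 0, 0, 0, 0]]]}}

```text
time_s: 15.72
ee_pos: [640.3, -41.2, 251.2]
ee_rot: [180.0, -0.3, 1.1]
force: [6.7, -0.3, -1.8]
gripper_width: 0.6
gripper_force: 2.6
```

>>> {"op": "step_arm", "data": {"plan": [[[-0.1, 0, 0, 0, 0], [-0.1, 0, 0, 0, 0]]]}}

```text
time_s: 15.98
ee_pos: [639.3, -41.3, 251.2]
ee_rot: [180.0, -0.3, 1.1]
force: [6.2, -0.7, -1.5]
gripper_width: 0.4
gripper_force: 2.6
```

>>> {"op": "step_arm", "data": {"plan": [[[-0.1, 0, 0, 0, 0], [-0.1, 0, 0, 0, 0]]]}}

```text
time_s: 16.23
ee_pos: [638.4, -41.3, 251.2]
ee_rot: [180.0, -0.3, 1.1]
force: [6.0, -0.2, -0.6]
gripper_width: 0.4
gripper_force: 2.6
```

>>> {"op": "step_arm", "data": {"plan": [[[-0.1, 0, 0, 0, 0], [-0.1, 0, 0, 0, 0]]]}}

```text
time_s: 16.48
ee_pos: [637.4, -41.3, 251.2]
ee_rot: [180.0, -0.3, 1.1]
force: [6.7, 0.3, -1.3]
gripper_width: 0.2
gripper_force: 2.6
```

>>> {"op": "step_arm", "data": {"plan": [[[-0.1, 0, 0, 0, 0], [-0.1, 0, 0, 0, 0]]]}}

```text
time_s: 16.73
ee_pos: [636.4, -41.3, 251.2]
ee_rot: [180.0, -0.3, 1.1]
force: [6.0, -0.9, -1.4]
gripper_width: 0.1
gripper_force: 2.6
```

>>> {"op": "step_arm", "data": {"plan": [[[-0.1, 0, 0, 0, 0], [-0.1, 0, 0, 0, 0]]]}}

```text
time_s: 16.98
ee_pos: [635.4, -41.3, 251.2]
ee_rot: [180.0, -0.3, 1.1]
force: [5.6, -0.2, -1.8]
gripper_width: 0.7
gripper_force: 2.6
```

>>> {"op": "step_arm", "data": {"plan": [[[-0.1, 0, 0, 0, 0], [-0.1, 0, 0, 0, 0]]]}}

```text
time_s: 17.23
ee_pos: [634.4, -41.4, 251.2]
ee_rot: [180.0, -0.3, 1.1]
force: [5.3, 0.5, -1.1]
gripper_width: 0.5
gripper_force: 2.6
```

>>> {"op": "step_arm", "data": {"plan": [[[-0.1, 0, 0, 0, 0], [-0.1, 0, 0, 0, 0]]]}}

```text
time_s: 17.48
ee_pos: [633.3, -41.4, 251.2]
ee_rot: [180.0, -0.3, 1.1]
force: [7.3, 0.3, -1.7]
gripper_width: 0.5
gripper_force: 2.6
```

>>> {"op": "step_arm", "data": {"plan": [[[-0.1, 0, 0, 0, 0], [-0.1, 0, 0, 0, 0]]]}}

```text
time_s: 17.73
ee_pos: [632.3, -41.4, 251.2]
ee_rot: [180.0, -0.3, 1.1]
force: [5.7, 0.0, -1.9]
gripper_width: 0.2
gripper_force: 2.6
```

>>> {"op": "step_arm", "data": {"plan": [[[-0.1, 0, 0, 0, 0], [-0.1, 0, 0, 0, 0]]]}}

```text
time_s: 17.98
ee_pos: [631.4, -41.4, 251.2]
ee_rot: [180.0, -0.3, 1.1]
force: [5.7, 0.2, -2.3]
gripper_width: 0.3
gripper_force: 2.6
```

>>> {"op": "step_arm", "data": {"plan": [[[-0.1, 0, 0, 0, 0], [-0.1, 0, 0, 0, 0]]]}}

```text
time_s: 18.23
ee_pos: [630.4, -41.5, 251.2]
ee_rot: [180.0, -0.3, 1.1]
force: [5.1, 0.2, -1.9]
gripper_width: 0.7
gripper_force: 2.6
```

>>> {"op": "step_arm", "data": {"plan": [[[-0.1, 0, 0, 0, 0], [-0.1, 0, 0, 0, 0]]]}}

```text
time_s: 18.48
ee_pos: [629.6, -41.4, 251.2]
ee_rot: [180.0, -0.3, 1.1]
force: [6.4, -0.7, -1.9]
gripper_width: 0.3
gripper_force: 2.9
```

>>> {"op": "step_arm", "data": {"plan": [[[-0.1, 0, 0, 0, 0], [-0.1, 0, 0, 0, 0]]]}}

```text
time_s: 18.73
ee_pos: [629.2, -41.5, 251.3]
ee_rot: [180.0, -0.4, 1.1]
force: [7.9, 0.3, -2.4]
gripper_width: 0.6
gripper_force: 3.6
```

The rubber starts at about x = 629.7 and the force is now climbing. I'm aiming for about 13 N at the wrist, which is 7 N over friction.

>>> {"op": "step_arm", "data": {"plan": [[[-0.1, 0, 0, 0, 0], [-0.1, 0, 0, 0, 0], [-0.1, 0, 0, 0, 0]]]}}

```text
time_s: 19.1
ee_pos: [628.9, -41.5, 251.3]
ee_rot: [180.0, -0.5, 1.1]
force: [9.9, 0.4, -3.5]
gripper_width: 0.6
gripper_force: 4.3
```

>>> {"op": "step_arm", "data": {"plan": [[[-0.05, 0, 0, 0, 0], [-0.05, 0, 0, 0, 0], [-0.05, 0, 0, 0, 0]]]}}

```text
time_s: 19.48
ee_pos: [628.8, -41.5, 251.4]
ee_rot: [180.0, -0.5, 1.1]
force: [10.3, -0.4, -3.6]
gripper_width: 0.4
gripper_force: 4.7
```

>>> {"op": "step_arm", "data": {"plan": [[[-0.1, 0, 0, 0, 0], [-0.1, 0, 0, 0, 0], [-0.1, 0, 0, 0, 0]]]}}

```text
time_s: 19.85
ee_pos: [628.4, -41.5, 251.4]
ee_rot: [180.0, -0.6, 1.1]
force: [12.0, 0.4, -3.6]
gripper_width: 0.4
gripper_force: 5.4
```

>>> {"op": "step_arm", "data": {"plan": [[[-0.05, 0, 0, 0, 0], [-0.05, 0, 0, 0, 0], [-0.05, 0, 0, 0, 0]]]}}

```text
time_s: 20.23
ee_pos: [628.3, -41.5, 251.4]
ee_rot: [180.0, -0.7, 1.1]
force: [11.7, -0.1, -4.8]
gripper_width: 0.4
gripper_force: 5.8
```

>>> {"op": "step_arm", "data": {"plan": [[[-0.05, 0, 0, 0, 0], [-0.05, 0, 0, 0, 0], [-0.05, 0, 0, 0, 0]]]}}

```text
time_s: 20.6
ee_pos: [628.1, -41.5, 251.5]
ee_rot: [180.0, -0.7, 1.1]
force: [13.8, 0.7, -4.7]
gripper_width: 0.4
gripper_force: 6.2
```

>>> {"op": "step_arm", "data": {"plan": [[[0.2, 0, 0, 0, 0], [0.4, 0, 0, 0, 0], [0.7, 0, 0, 0, 0], [1.2, 0, 0, 0, 0], [2, 0, 0, 0, 0], [2, 0, -2, 0, 0], [2, 0, -5, 0, 0], [2, 0, -8, 0, 0], [2, 0, -10, 0, 0], [2, 0, -10, 0, 0], [2, 0, -10, 0, 0]]]}}

```text
time_s: 21.98
ee_pos: [642.6, -41.0, 349.7]
ee_rot: [-180.0, 0.1, 1.1]
force: [-1.1, 1.2, -0.2]
gripper_width: 0.6
gripper_force: 0.0
```

```bash
python3 - <<'E'
from h import *
s=state();print(s['ee_pos'],s['force'])
a=grab_frame('side')[80:330,180:440]
cv2.imwrite('pics/g.png',cv2.resize(a,None,fx=2.4,fy=2.4,interpolation=2))
E
```

```text
[642.64671704 -41.03034727 349.68552241] [-1.06437822  1.19485657 -0.24795472]
```

View pics/g.png

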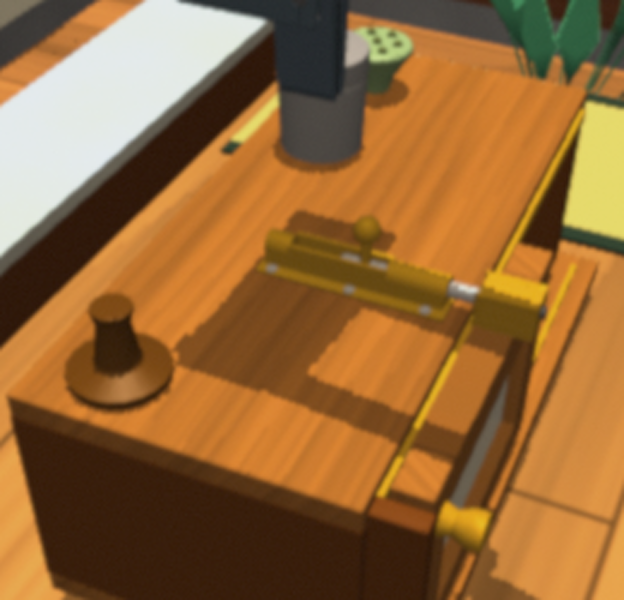

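The bolt rod is inside the keeper (around 465,290 in the crop), the panel is at the jamb, the gripper is clear and the tea things are where they were. I'll hand the job in.

```bash
python3 -c "
from workcell import *
print(job_done())"
```

```text
the job is handed in; nothing more can be done
None
```

The panel is shut against its rubber stop (about 12 N at the wrist) and the bolt is home in the keeper, pressed on the inner rubber by an estimated 7 N over friction. The tea things were not touched, and the job is handed in at 22 s.

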